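Stow the condenser lens holder in the push-latch parts cabinet

TASK

Put the white ceramic condenser lens holder away: push on the latched cabinet flap to release it so that it springs open, seat the holder upright in the empty ring nest inside, then swing the flap down and push it to click it shut so that it stays latched. Feel for the end of the latch's stroke and never lean hard on the flap, and leave the other parts where they are.

Things in the scene. Friction and masses are not known exactly. Their poses are not given: they have to be found in the camera images.
- cabinet: Low fixed aluminium parts cabinet, 180 (x) x 340 (y) x 105 mm high; origin under its centre, x to its back, y left. Under the flap: two compartments centred at (20, +83) and (20, -83) mm, each 126 (x, -42 to +84) x 161 mm, floor 35 mm up, dividing walls up to 70, side walls to 105. One holds the ring nest, the other the knob; which varies. Open to above only when the flap stands up.
- flap (a joint): Flap angle, rad: 0 = latched shut (level), 1.75 = open (just past upright), negative = pushed in below latched. Push-push catch: pushed in to the end of its stroke and let go, the latched flap is released and swings open by itself in about 3 s; swung shut, pushed to the end of the stroke and let go, it stays latched at about 0; another such push releases it again.
- pad (a point): Centre of the top face of the plain rubber push pad (32 mm round, 3 mm thick) on the flap, 143 mm from the hinge axis, 8 mm above the panel's underside; moves with it. Stroke: a firm stop 11 to 28 mm below the latched height of the pad, different each time and unseen; the catch switches only in the last 1 to 2 mm before it, a shorter push changes nothing.
- catch_plate (a point): Lower end of the flap's catch plate: an upright plate 34 mm wide (along the cabinet's y) and 3 mm thick that hangs 70 mm below the flap's underside under the pad, 145 mm from the hinge axis, at the middle of the flap. When the flap stands open it juts out over the front of the cabinet, above the wall between the compartments: keep clear of it.
- hinge_line (a point): Middle of the flap's hinge axis, fixed on the cabinet 70 mm behind its centre and 95 mm above its underside, along the cabinet's y. The flap is a flat aluminium panel 155 x 320 x 5 mm covering the top, its underside level with the axis, reaching 5 to 160 mm from it. A spring lifts it: about 2 to 5 N at the pad pushes it down or in. Over 20 N while it is pushed in is too much.
- nest: Grey plastic ring fixed on the floor of one compartment: outer diameter 64, inner 46, height 5 mm, origin at the centre of its underside (on the compartment floor). The lens holder's foot stands inside it, on the compartment floor.
- holder: White ceramic condenser lens holder, loose, about 90 g: round foot 40 mm in diameter and 10 mm high, above it a round neck 34 mm in diameter up to 38 mm height, with a small glass lens on top. Origin at the centre of its underside, z up. It stands upright on the bench.
- knob: Brass focusing knob, 38 mm in diameter, 28 mm high, standing in the other compartment. Origin under its centre. To be left alone.
- eyepiece_a: Chrome eyepiece standing on the bench, 34 mm in diameter, 56 mm high, origin under its centre. To be left alone.
- eyepiece_b: A second, equal chrome eyepiece standing on the bench. To be left alone.
- turret: Black enamel objective turret on the bench, 68 mm in diameter, 52 mm high with four stubby objectives on top, origin under its centre. To be left alone.
There are look-alikes about, which are no part of the job. What is shaped like the holder but red is not meant.

How it is judged:
By the outcome, as a careful person would: the job done as asked, in the order asked, and still so for the second after the job is handed in, with the robot touching nothing.
It also fails if it takes over 72 s, if anything falls off the work surface, if the arm or the gripper's body presses on something with over 40 N, if the wrist force passes 120 N, or if a joint passes its speed limit or range.

ROBOT

A 6-joint arm with a two-finger parallel gripper is mounted at the origin on the work surface. World frame = base frame: x ahead of the robot, y to its left, z up, the work surface at z = 0. Lengths are in mm, angles in rad, forces in N, time in s.
With the tool pointing down it reaches from about 275 to 850 mm from the base axis. Payload 5.2 kg.
Tool frame: the origin (TCP) lies at the very end of the fingers, on their centre line; the grasp point (between the pads) lies 19 mm behind it; z points along the fingers, y is the line along which they close (so a half turn about z gives the same grasp; the last joint's range is limited). The gripper opens to 85 mm and grips with 20 to 120 N. Pads are 22 mm wide; open, the fingers measure 114 mm over their backs; the gripper's body (76 mm by 85 mm) begins 54 mm behind the grasp point. The pads swing forward as they close: fully open they stand 13 mm farther back than shut.
Start: joints at [-1.328, 0.259, 1.535, -0, 1.348, -0.203], TCP at [237.169, -496.242, 231.31] pointing down, gripper open.
Joint ranges: [-3.14, 3.14], [-0.91, 2.08], [0.19, 2.58], [-1.22, 4.36], [0.22, 2.71], [-3.12, 3.12]. Speed limits (rad/s): [2.57, 2.57, 3.14, 3.14, 3.14, 3.14].

INTERFACE

Orientations are given as a 3x3 rotation matrix whose columns are the frame's x, y, z axes.
In Python, from cell import read_state, capture, camera_model, job_done gives the robot as it stands.
- The arm moves only by the tool apply_moves, never from a script. Its argument "rows" is a list that holds one entry, the list of rows, each a list of 5 numbers: the shift along the tool's x, y, z normalised to -1 to 1, where 1 is 2.5 cm, then the turn about the tool's z normalised to -1 to 1, where 1 is 0.08 rad, then the closure, from 0 (fully open) to 1 (shut). A call has exactly 8 rows; each row shifts and turns the commanded pose from where the row before left it, along the tool's axes as they then stand; what a row does not reach is not made up. A row lasts 1/12 s, in which the tool goes at most 41.7 mm and 7.16 degrees, less where a joint would pass 70% of its speed; a pose out of reach is approached as far as the arm can. A call with a number of a shift or a turn outside -1 to 1 is refused whole. A call with a gripper value outside its range is refused whole. The fingers move at their own pace and stop on an object; the grip force is fixed at half the most. Time passes only in rows, so rows that do not move let the fingers close, or fill a call up. It gives the time, the measured TCP pose, the force, the opening and the grip force at its end, in the units of the state.
- read_state(): the state, without advancing time (a new reading comes with each control period).
- capture(name): name is "scene" or "top" or "wrist"; returns (picture, depth): 480x640x3 uint8, blue, green, red; 480x640 float32, mm along the optical axis (not along the pixel's ray), 0 where there is no reading.
- camera_model(name): a dict with "vertical_fov" (degrees; the focal length in pixels is half the picture's height over the tangent of half this angle, whatever the lens; pixels are square), "cx", "cy" (the principal point, pixels), "pose" (4x4, takes a point from camera to world coordinates); the wrist camera has in their place "hand_eye" (4x4, takes a point from camera to tool coordinates, whose origin is the TCP and whose axes are the flange's). Camera axes: x right, y up, looking along -z (the intrinsics and any distortion apply to the point x, -y, -z); pixel columns grow to the right and rows downward; lengths in mm; the calibration is good to about 2 mm. The wrist camera is an equidistant fisheye: a pixel r from the principal point sees the ray r / f radians off the axis. A picture is of the moment at which its call begins: read the wrist's pose just before it. camera_model takes no time and is no camera call.
- job_done(): hands the job in; it is judged then, once.
The state is a dict: "time_s": time; "joint_pos": joint angles; "joint_vel": joint speeds; "tau": joint torques, N m; "tool_pos": TCP position; "eef_rot": TCP orientation; "force": force on the tool from outside, world axes, zero at the start; "torque": the same for the moment, N m; "finger_gap": finger opening in mm; "finger_force": force on a finger pad.
Only numpy, scipy, OpenCV 4.12 (cv2) and the standard library are available. Lean on these libraries where they do the work, as an engineer would, in place of code of your own. Each camera call takes 0.05 s, during which the arm holds its last target. There are 200 camera calls.

## Working session

There is one attempt and no reset: what is moved stays moved. The work goes in short steps, Python scripts to look and compute and a tool call to move; the robot and the scene stay as the last step left them, time stands still between calls to the robot, and variables do not carry over. Pictures are saved under pics/ and viewed, at most 10 in all, crops included, and the job is handed in when it is done.

Besides the shell and the picture viewer there is one more tool, called after "Call:" as name(argument=value, ...), one argument or row to a line, values as JSON. apply_moves: Moves the arm, as the interface text tells. Its arguments: {"type":"object","properties":{"rows":{"type":"array","items":{"type":"array","items":{"type":"array","items":{"type":"number"}}}}},"required":["rows"]}

```bash
mkdir -p pics; ls
cat > h.py <<'E'
import numpy as np, cv2
from cell import read_state, capture, camera_model, job_done
def ray(cam,u,v):
    m=camera_model(cam);f=240/np.tan(np.radians(m["vertical_fov"]/2))
    return m,np.array([(u-m["cx"])/f,-(v-m["cy"])/f,-1.])
def pt(cam,D,u,v):
    m,d=ray(cam,u,v);P=np.array(m["pose"]);return (P[:3,:3]@(d*D[int(v),int(u)])+P[:3,3]).round(1)
def onz(cam,u,v,z):
    m,d=ray(cam,u,v);P=np.array(m["pose"]);w=P[:3,:3]@d;o=P[:3,3];return (o+w*(z-o[2])/w[2]).round(1)
E
python3 - <<'E'
from h import *
for c in("scene","top"):
    p,D=capture(c);cv2.imwrite(f"pics/{c}0.png",p);np.save(f"{c}0.npy",D)
    m=camera_model(c);print({k:np.round(v,3).tolist() if not isinstance(v,str) else v for k,v in m.items()})
s=read_state();print(s)
E
```

```text
pics
{'vertical_fov': 49.737, 'cx': 316.268, 'cy': 235.128, 'pose': [[0.3, -0.669, 0.68, 1227.913], [0.954, 0.196, -0.227, -313.092], [0.018, 0.717, 0.697, 795.319], [0.0, 0.0, 0.0, 1.0]]}
{'vertical_fov': 42.926, 'cx': 321.288, 'cy': 231.77, 'pose': [[0.025, 0.983, -0.181, 316.298], [-1.0, 0.025, -0.005, -75.804], [-0.001, 0.181, 0.983, 1155.725], [0.0, 0.0, 0.0, 1.0]]}
{'time_s': 0.1, 'joint_pos': array([-1.32776821e+00,  2.59316853e-01,  1.53595758e+00, -1.32891642e-05,
        1.34799662e+00, -2.02815269e-01]), 'joint_vel': array([ 4.16577587e-04,  1.63045535e-05, -2.52195663e-03,  4.97387611e-04,
       -1.60678047e-03, -1.90502739e-03]), 'tau': array([ 1.81589545e-03, -4.46970749e+01, -2.91246468e+01, -4.41941193e-04,
        6.45570210e-03,  1.59221628e-05]), 'tool_pos': array([ 237.06568433, -495.77119389,  230.53911463]), 'eef_rot': array([[ 9.02246097e-01,  4.31221297e-01, -4.16474231e-04],
       [ 4.31221375e-01, -9.02244691e-01,  1.62595688e-03],
       [ 3.25385569e-04, -1.64660584e-03, -9.99998591e-01]]), 'force': array([ 0.62533169,  0.05952631, -0.54616322]), 'torque': array([ 0.04685213, -0.02028957, -0.00503084]), 'finger_force': 0.0, 'finger_gap': 85.58109532679404}
```

View pics/scene0.png

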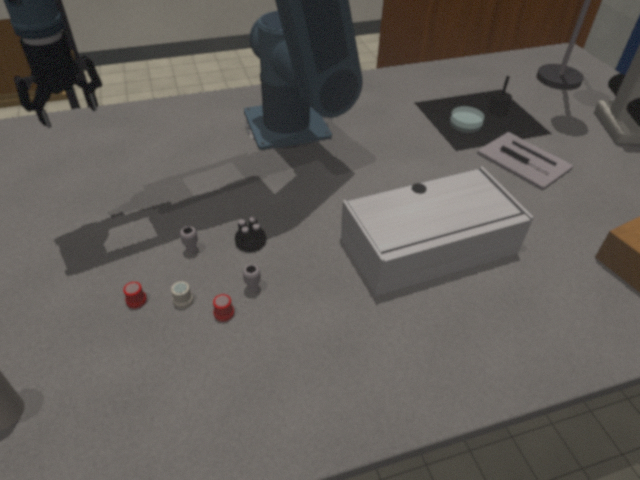

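View pics/top0.png

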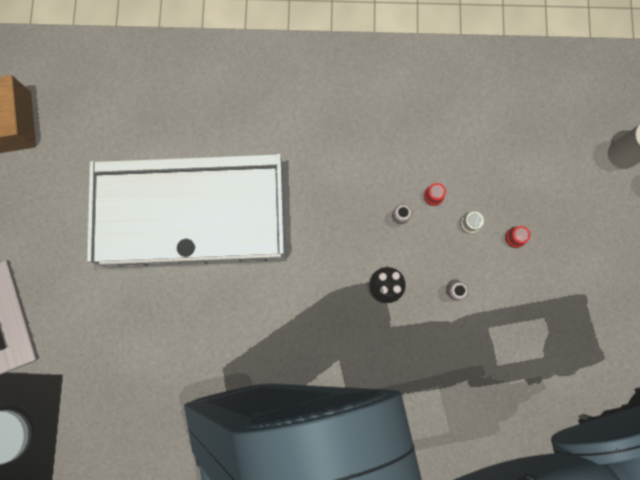

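The top view shows the white holder at (473,221), red look-alikes at (436,194) and (518,236), eyepieces at (402,213) and (457,290), and the turret at (388,285). The pad is at (186,247) on the cabinet's robot-facing edge. White fits the description, so I'll confirm it in a crop and measure.

Run:
```python
from h import *
D=np.load("top0.npy");p=cv2.imread("pics/top0.png")
for n,u,v in [("holder",473,221),("redA",436,194),("redB",518,236),("eyA",402,213),("eyB",457,290),("tur",388,285),("pad",186,247),("flapL",105,210),("flapR",265,205),("flapmid",186,205)]:print(n,pt("top",D,u,v))
# cabinet points: depth map -> world, select z 90..120 region
m,_=ray("top",0,0);f=240/np.tan(np.radians(m["vertical_fov"]/2));P=np.array(m["pose"])
v,u=np.mgrid[0:480,0:640];W=np.stack([(u-m["cx"])/f*D,-(v-m["cy"])/f*D,-D],-1)@P[:3,:3].T+P[:3,3]
def blob(sel,n):
    q=W[sel];print(n,len(q),cv2.minAreaRect(q[:,:2].astype(np.float32)),q[:,2].mean())
R=(u>70)&(u<300)&(v>140)&(v<280)
blob(R&(W[...,2]>80)&(W[...,2]<125),"cab")
g=p.max(2);blob((abs(u-186)<14)&(abs(v-247)<14)&(g<80),"pad")
for n,a,b,r in [("holder",473,221,18),("eyA",402,213,18),("eyB",457,290,18),("tur",388,285,26),("redA",436,194,18),("redB",518,236,18)]:
    s=(abs(u-a)<r)&(abs(v-b)<r)&(W[...,2]>10);q=W[s]
    print(n,len(q),q[:,2].max().round(1),q.min(0).round(),q.max(0).round())
a=cv2.resize(p[160:320,350:570],None,fx=3,fy=3,interpolation=2)
cv2.imwrite("pics/c1.png",a[:480])
b=cv2.resize(p[140:280,70:310],None,fx=3,fy=3,interpolation=2);cv2.imwrite("pics/c2.png",b)
```

```text
holder [ 549.9 -352.7   36.9]
redA [ 600.6 -284.4   35. ]
redB [ 523.3 -435.4   38.1]
eyA [ 557.5 -217.4   57.1]
eyB [ 418.  -315.6   60.7]
tur [ 427.3 -195.7   25.3]
pad [477.3 165.4 103.1]
flapL [540.6 314.2  99.1]
flapR [556.3  30.8 101.1]
flapmid [553.2 171.2  99.3]
cab 19040 ((550.4697875976562, 171.63357543945312), (181.8271942138672, 341.3959655761719), 3.8386480808258057) 101.17426230946133
pad 183 ((476.3510437011719, 166.59429931640625), (25.691513061523438, 24.916126251220703), 71.68698120117188) 104.38105468557268
holder 360 1155.7 [ 316. -372.   10.] [ 569.  -76. 1156.]
eyA 297 1155.7 [ 316. -235.   27.] [ 576.  -76. 1156.]
eyB 318 1155.7 [ 316. -338.   27.] [ 435.  -76. 1156.]
tur 1034 1155.7 [ 316. -229.   11.] [ 462.  -76. 1156.]
redA 355 1155.7 [ 316. -302.   10.] [ 623.  -76. 1156.]
redB 379 1155.7 [ 316. -459.   10.] [ 546.  -76. 1156.]
```

View pics/c1.png

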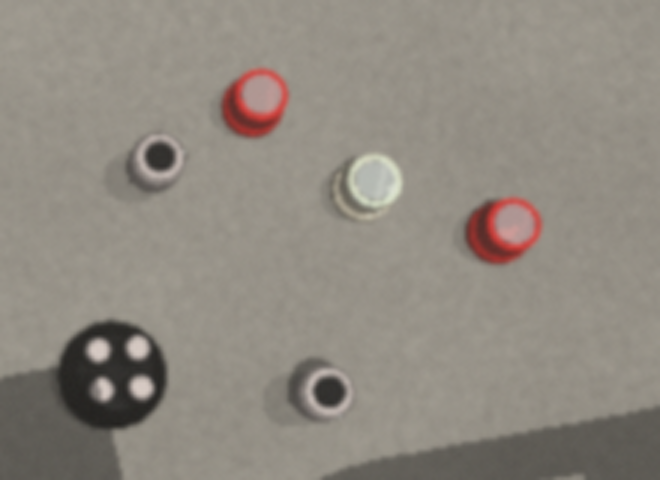

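View pics/c2.png

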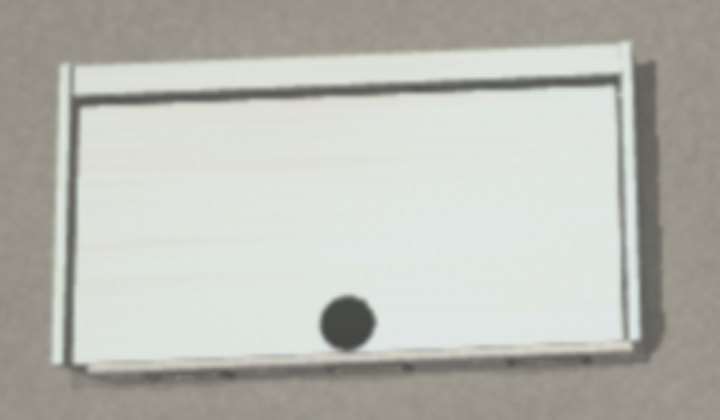

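The enlarged crop confirms that the white part at (372,182) in the crop is the holder; the neighbours shaped like it are red. The cabinet centre is about (550.5,171.6) with a yaw of +3.8°, and the pad is at about (477,166.7,103). I'll move above the pad with the fingers shut and the tool aligned with the cabinet.

Call:
apply_moves(
  rows=[
    [[0.84,-0.824,0,0,1],[0.84,-0.824,0,0,1],[0.84,-0.824,0,0,1],[0.84,-0.824,0,0,1],[0.84,-0.824,0,0,1],[0.84,-0.824,0,0,1],[0.84,-0.824,0,0,1],[0.84,-0.824,0,0,1]],
  ],
)

```text
time_s: 0.77
tool_pos: [317.7, -273.5, 231.0]
eef_rot: [[0.902, 0.431, -0.0], [0.431, -0.902, 0.001], [-0.0, -0.001, -1.0]]
force: [0.2, -0.2, -0.2]
finger_gap: 0.5
finger_force: 0.0
```

Call:
apply_moves(
  rows=[
    [[0.84,-0.824,0,0,1],[0.84,-0.824,0,0,1],[0.84,-0.824,0,0,1],[0.84,-0.824,0,0,1],[0.84,-0.824,0,0,1],[0.84,-0.824,0,0,1],[0.84,-0.824,0,0,1],[0.84,-0.824,0,0,1]],
  ],
)

```text
time_s: 1.43
tool_pos: [398.2, -52.4, 231.1]
eef_rot: [[0.902, 0.431, -0.0], [0.431, -0.902, 0.0], [-0.0, -0.0, -1.0]]
force: [0.6, -0.1, -0.0]
finger_gap: 0.2
finger_force: 0.0
```

Call:
apply_moves(
  rows=[
    [[0.84,-0.824,0,0,1],[0.84,-0.824,0,0,1],[0.84,-0.824,0,0,1],[0.84,-0.824,0,0,1],[0.84,-0.824,0,0,1],[0.84,-0.824,0,0,1],[0.84,-0.824,0,0,1],[0.84,-0.824,0,0,1]],
  ],
)

```text
time_s: 2.1
tool_pos: [478.7, 168.7, 230.9]
eef_rot: [[0.902, 0.431, -0.001], [0.431, -0.902, -0.0], [-0.001, -0.0, -1.0]]
force: [1.5, -0.2, 0.9]
finger_gap: -0.3
finger_force: 0.0
```

Call:
apply_moves(
  rows=[
    [[0,0,0.5,0.59,1],[0,0,0.5,0.59,1],[0,0,0.5,0.59,1],[0,0,0.5,0.59,1],[0,0,0.5,0.59,1],[0,0,0.5,0.59,1],[0,0,0.5,0.59,1],[0,0,0.5,0.59,1]],
  ],
)

```text
time_s: 2.77
tool_pos: [478.4, 167.1, 130.4]
eef_rot: [[0.998, 0.066, -0.001], [0.066, -0.998, -0.0], [-0.001, 0.0, -1.0]]
force: [-0.1, -0.4, 0.2]
finger_gap: -0.3
finger_force: 0.0
```

Run:
```python
from h import *
s=read_state();print(s["tool_pos"],s["eef_rot"].round(3),s["force"],s["joint_pos"].round(2),s["time_s"])
```

```text
[478.36083517 167.12719453 130.35579339] [[ 0.998  0.066 -0.001]
 [ 0.066 -0.998 -0.   ]
 [-0.001  0.    -1.   ]] [-0.1258663  -0.42907546  0.2166841 ] [0.12 0.28 1.78 0.   1.09 1.62] 2.7667
```

Call:
apply_moves(
  rows=[
    [[0,0,0.2,0,1],[0,0,0.2,0,1],[0,0,0.2,0,1],[0,0,0.2,0,1],[0,0,0.2,0,1],[0,0,0.16,0,1],[0,0,0.12,0,1],[0,0,0,0,1]],
  ],
)

```text
time_s: 3.43
tool_pos: [478.7, 167.2, 99.1]
eef_rot: [[0.998, 0.068, -0.0], [0.068, -0.998, 0.0], [-0.0, -0.0, -1.0]]
force: [-0.8, -0.7, 3.5]
finger_gap: 0.1
finger_force: 1.3
```

Call:
apply_moves(
  rows=[
    [[0,0,0.02,0,1],[0,0,0.02,0,1],[0,0,0.02,0,1],[0,0,0.01,0,1],[0,0,0.01,0,1],[0,0,0,0,1],[0,0,0,0,1],[0,0,0,0,1]],
  ],
)

```text
time_s: 4.1
tool_pos: [478.7, 167.2, 97.3]
eef_rot: [[0.998, 0.068, -0.0], [0.068, -0.998, -0.0], [-0.0, 0.0, -1.0]]
force: [-1.8, -0.1, 2.8]
finger_gap: -0.1
finger_force: 1.4
```

Call:
apply_moves(
  rows=[
    [[0,0,0.03,0,1],[0,0,0.03,0,1],[0,0,0.03,0,1],[0,0,0.03,0,1],[0,0,0,0,1],[0,0,0,0,1],[0,0,0,0,1],[0,0,0,0,1]],
  ],
)

```text
time_s: 4.77
tool_pos: [478.7, 167.2, 94.3]
eef_rot: [[0.998, 0.068, -0.0], [0.068, -0.998, 0.0], [-0.0, -0.0, -1.0]]
force: [-0.9, -0.5, 2.9]
finger_gap: -0.0
finger_force: 1.5
```

Call:
apply_moves(
  rows=[
    [[0,0,0.02,0,1],[0,0,0.02,0,1],[0,0,0.02,0,1],[0,0,0,0,1],[0,0,0,0,1],[0,0,0,0,1],[0,0,0,0,1],[0,0,0,0,1]],
  ],
)

```text
time_s: 5.43
tool_pos: [478.7, 167.1, 92.8]
eef_rot: [[0.998, 0.068, -0.0], [0.068, -0.998, -0.0], [-0.0, -0.0, -1.0]]
force: [-1.5, -0.3, 3.1]
finger_gap: 0.2
finger_force: 1.7
```

Call:
apply_moves(
  rows=[
    [[0,0,0.02,0,1],[0,0,0.02,0,1],[0,0,0,0,1],[0,0,0,0,1],[0,0,0,0,1],[0,0,0,0,1],[0,0,0,0,1],[0,0,0,0,1]],
  ],
)

```text
time_s: 6.1
tool_pos: [478.7, 167.2, 91.8]
eef_rot: [[0.998, 0.068, -0.0], [0.068, -0.998, 0.0], [-0.0, -0.0, -1.0]]
force: [-1.8, 0.6, 3.4]
finger_gap: -0.2
finger_force: 1.6
```

Call:
apply_moves(
  rows=[
    [[0,0,0.02,0,1],[0,0,0.02,0,1],[0,0,0,0,1],[0,0,0,0,1],[0,0,0,0,1],[0,0,0,0,1],[0,0,0,0,1],[0,0,0,0,1]],
  ],
)

```text
time_s: 6.77
tool_pos: [478.7, 167.1, 90.8]
eef_rot: [[0.998, 0.068, 0.0], [0.068, -0.998, 0.0], [0.0, -0.0, -1.0]]
force: [-2.1, 0.6, 3.8]
finger_gap: -0.3
finger_force: 1.7
```

Call:
apply_moves(
  rows=[
    [[0,0,0.02,0,1],[0,0,0.02,0,1],[0,0,0,0,1],[0,0,0,0,1],[0,0,0,0,1],[0,0,0,0,1],[0,0,0,0,1],[0,0,0,0,1]],
  ],
)

```text
time_s: 7.43
tool_pos: [478.8, 167.2, 89.8]
eef_rot: [[0.998, 0.068, 0.0], [0.068, -0.998, 0.0], [0.0, -0.0, -1.0]]
force: [-1.3, 0.6, 3.4]
finger_gap: -0.1
finger_force: 1.7
```

Call:
apply_moves(
  rows=[
    [[0,0,0.02,0,1],[0,0,0.02,0,1],[0,0,0,0,1],[0,0,0,0,1],[0,0,0,0,1],[0,0,0,0,1],[0,0,0,0,1],[0,0,0,0,1]],
  ],
)

```text
time_s: 8.1
tool_pos: [478.8, 167.2, 88.8]
eef_rot: [[0.998, 0.068, 0.0], [0.068, -0.998, 0.0], [0.0, -0.0, -1.0]]
force: [-1.5, 0.1, 3.6]
finger_gap: 0.2
finger_force: 1.7
```

Call:
apply_moves(
  rows=[
    [[0,0,0.02,0,1],[0,0,0.02,0,1],[0,0,0,0,1],[0,0,0,0,1],[0,0,0,0,1],[0,0,0,0,1],[0,0,0,0,1],[0,0,0,0,1]],
  ],
)

```text
time_s: 8.77
tool_pos: [478.8, 167.2, 87.8]
eef_rot: [[0.998, 0.068, 0.0], [0.068, -0.998, 0.0], [0.0, -0.0, -1.0]]
force: [-0.6, 0.2, 3.7]
finger_gap: 0.2
finger_force: 1.7
```

Call:
apply_moves(
  rows=[
    [[0,0,0.02,0,1],[0,0,0.02,0,1],[0,0,0,0,1],[0,0,0,0,1],[0,0,0,0,1],[0,0,0,0,1],[0,0,0,0,1],[0,0,0,0,1]],
  ],
)

```text
time_s: 9.43
tool_pos: [478.9, 167.2, 86.9]
eef_rot: [[0.998, 0.068, 0.0], [0.068, -0.998, 0.0], [0.0, -0.0, -1.0]]
force: [-0.1, 0.2, 4.3]
finger_gap: 0.3
finger_force: 2.2
```

Call:
apply_moves(
  rows=[
    [[0,0,0.02,0,1],[0,0,0.01,0,1],[0,0,0,0,1],[0,0,0,0,1],[0,0,0,0,1],[0,0,0,0,1],[0,0,0,0,1],[0,0,0,0,1]],
  ],
)

```text
time_s: 10.1
tool_pos: [478.9, 167.2, 86.3]
eef_rot: [[0.998, 0.068, 0.0], [0.068, -0.998, 0.0], [0.0, -0.0, -1.0]]
force: [-0.2, 0.5, 6.8]
finger_gap: 0.2
finger_force: 3.3
```

Call:
apply_moves(
  rows=[
    [[0,0,0.02,0,1],[0,0,0.01,0,1],[0,0,0,0,1],[0,0,0,0,1],[0,0,0,0,1],[0,0,0,0,1],[0,0,0,0,1],[0,0,0,0,1]],
  ],
)

```text
time_s: 10.77
tool_pos: [479.0, 167.2, 85.9]
eef_rot: [[0.998, 0.068, 0.001], [0.068, -0.998, 0.0], [0.001, 0.0, -1.0]]
force: [-1.3, 0.3, 8.6]
finger_gap: 0.2
finger_force: 4.4
```

Call:
apply_moves(
  rows=[
    [[0,0,0.02,0,1],[0,0,0.02,0,1],[0,0,0,0,1],[0,0,0,0,1],[0,0,0,0,1],[0,0,0,0,1],[0,0,0,0,1],[0,0,0,0,1]],
  ],
)

```text
time_s: 11.43
tool_pos: [479.0, 167.2, 85.2]
eef_rot: [[0.998, 0.068, 0.001], [0.068, -0.998, 0.0], [0.001, 0.0, -1.0]]
force: [-3.0, -1.4, 10.7]
finger_gap: -0.1
finger_force: 6.0
```

Call:
apply_moves(
  rows=[
    [[0,0,0.02,0,1],[0,0,0.01,0,1],[0,0,0,0,1],[0,0,0,0,1],[0,0,0,0,1],[0,0,0,0,1],[0,0,0,0,1],[0,0,0,0,1]],
  ],
)

```text
time_s: 12.1
tool_pos: [479.0, 167.2, 84.7]
eef_rot: [[0.998, 0.068, 0.001], [0.068, -0.998, 0.0], [0.001, 0.0, -1.0]]
force: [-3.0, -0.3, 13.0]
finger_gap: -0.1
finger_force: 7.1
```

Call:
apply_moves(
  rows=[
    [[0,0,-0.8,0,1],[-0.3,0,-1,0,1],[-0.6,0,-1,0,0.4],[-0.6,0,-1,0,0.4],[-0.6,0.6,-0.3,0,0.4],[-0.6,1,0,0,0.4],[-0.3,1,0,0,0.4],[-0.3,1,0,0,0.4]],
  ],
)

```text
time_s: 12.77
tool_pos: [401.3, 71.1, 185.8]
eef_rot: [[0.998, 0.07, -0.001], [0.07, -0.998, -0.0], [-0.001, 0.0, -1.0]]
force: [0.3, -0.2, -1.0]
finger_gap: 51.1
finger_force: 0.0
```

Run:
```python
from h import *
p,D=capture("scene");cv2.imwrite("pics/s2.png",p)
d0=np.load("scene0.npy");R=(slice(170,300),slice(330,540));print((abs(D[R]-d0[R])>15).sum(),read_state()["tool_pos"],read_state()["finger_gap"])
```

```text
8321 [400.59933695  67.66286731 185.51105769] 51.129438280227824
```

Call:
apply_moves(
  rows=[
    [[0.2,0.72,0,0,0.4],[0.2,0.72,0,0,0.4],[0.2,0.72,0,0,0.4],[0.2,0.72,0,0,0.4],[0.2,0.72,0,0,0.4],[0.2,0.72,0,0,0.4],[0.2,0.72,0,0,0.4],[0.2,0.72,0,0,0.4]],
  ],
)

```text
time_s: 13.48
tool_pos: [452.1, -69.9, 185.3]
eef_rot: [[0.998, 0.068, -0.001], [0.068, -0.998, 0.001], [-0.001, -0.001, -1.0]]
force: [-0.3, -0.1, 0.4]
finger_gap: 51.4
finger_force: 0.0
```

Call:
apply_moves(
  rows=[
    [[0.2,0.72,0,0,0.4],[0.2,0.72,0,0,0.4],[0.2,0.72,0,0,0.4],[0.2,0.72,0,0,0.4],[0.2,0.72,0,0,0.4],[0.2,0.72,0,0,0.4],[0.2,0.72,0,0,0.4],[0.2,0.72,0,0,0.4]],
  ],
)

```text
time_s: 14.15
tool_pos: [501.9, -210.7, 185.1]
eef_rot: [[0.998, 0.068, -0.002], [0.068, -0.998, 0.001], [-0.001, -0.001, -1.0]]
force: [0.8, -0.4, -0.3]
finger_gap: 51.3
finger_force: 0.0
```

Call:
apply_moves(
  rows=[
    [[0.2,0.72,0.2,0,0.4],[0.2,0.72,0.2,0,0.4],[0.2,0.72,0.2,0,0.4],[0.2,0.72,0.2,0,0.4],[0.2,0.72,0.2,0,0.4],[0.2,0.72,0.2,0,0.4],[0.2,0.72,0.2,0,0.4],[0.2,0.72,0.2,0,0.4]],
  ],
)

```text
time_s: 14.82
tool_pos: [551.6, -351.5, 144.6]
eef_rot: [[0.998, 0.068, -0.002], [0.068, -0.998, 0.001], [-0.001, -0.001, -1.0]]
force: [0.7, -0.4, 0.2]
finger_gap: 51.4
finger_force: 0.0
```

Run:
```python
from h import *
p,D=capture("top");cv2.imwrite("pics/t3.png",p);np.save("t3.npy",D)
q,E=capture("scene");cv2.imwrite("pics/s3.png",q);np.save("s3.npy",E)
s=read_state();print(s["tool_pos"],s["force"])
w,_=capture("wrist");cv2.imwrite("pics/w3.png",w)
m=camera_model("wrist");print(m)
a=cv2.resize(p[110:290,60:310],None,fx=1.6,fy=1.6,interpolation=2)
b=cv2.resize(q[80:300,320:560],None,fx=1.6,fy=1.6,interpolation=2)
H=np.zeros((600,800,3),np.uint8);H[:288,:400]=a;H[:352,400:784]=b
H[352:,:]=0;ww=cv2.resize(w,(330,248));H[352:600,:330]=ww
cv2.imwrite("pics/m3.png",H)
print(onz("top",474.7,220.7,38))
```

```text
[ 551.44226904 -353.11276408  143.62190553] [ 0.17702944 -0.13188227 -0.56009763]
{'vertical_fov': 65.70646984690485, 'cx': 322.33602408319666, 'cy': 246.34334516398562, 'hand_eye': array([[-5.52664856e-04,  9.63672286e-01,  2.67086916e-01,
         6.71263590e+01],
       [ 9.99999795e-01,  6.19289158e-04, -1.65216092e-04,
        -1.24924865e+00],
       [-3.24618200e-04,  2.67086770e-01, -9.63672430e-01,
        -1.42722401e+02],
       [ 0.00000000e+00,  0.00000000e+00,  0.00000000e+00,
         1.00000000e+00]])}
[ 550.4 -355.6   38. ]
```

View pics/m3.png

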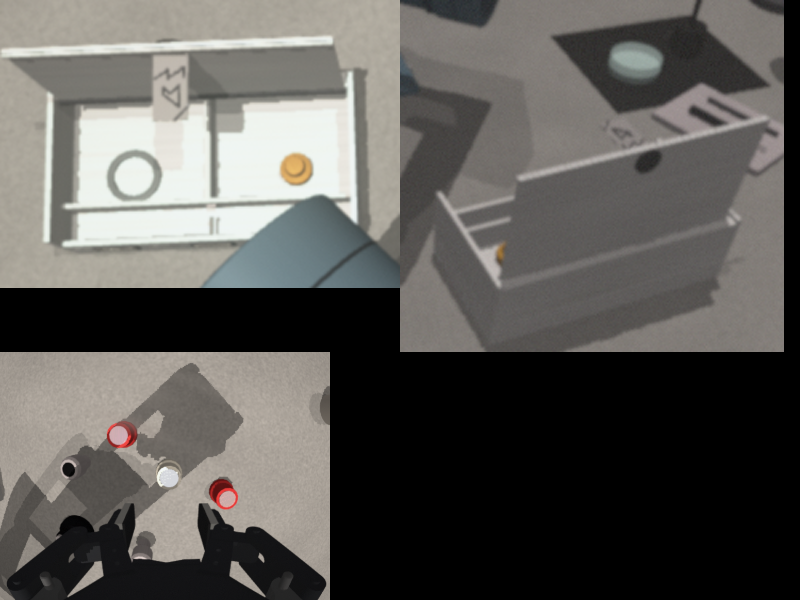

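The flap is open. The nest shows in the left compartment at top-view pixel (144,219) and the knob is in the right one. In the wrist view the holder top is at about (328,242). Next I'll refine both positions.

```bash
cat >> h.py <<'E'
def wpt(u,v,z,s):
    m=camera_model("wrist");f=240/np.tan(np.radians(m["vertical_fov"]/2))
    a=np.array([u-m["cx"],v-m["cy"]]);r=np.hypot(*a);t=r/f
    d=np.array([np.sin(t)*a[0]/max(r,1e-9),-np.sin(t)*a[1]/max(r,1e-9),-np.cos(t)])
    H=np.array(m["hand_eye"]);w=s["eef_rot"]@H[:3,:3]@d;o=s["eef_rot"]@H[:3,3]+s["tool_pos"]
    return (o+w*(z-o[2])/w[2]).round(1)
E
python3 - <<'E'
from h import *
s=read_state();w=cv2.imread("pics/w3.png");p=cv2.imread("pics/t3.png")
print("wrist holder",wpt(327.7,241.9,38,s))
c=w[190:290,280:380];g=cv2.cvtColor(c,6)
hs=cv2.cvtColor(c,cv2.COLOR_BGR2HSV);mk=((hs[...,1]<40)&(hs[...,2]>190)).astype(np.uint8)
n,l,st,ce=cv2.connectedComponentsWithStats(mk);i=1+st[1:,4].argmax();print(st[i],ce[i]+[280,190],wpt(*(ce[i]+[280,190]),38,s))
H=np.zeros((600,800,3),np.uint8);H[:400,:400]=cv2.resize(c,(400,400),interpolation=2)
H[:400,400:800]=cv2.resize(p[190:250,114:174],(400,400),interpolation=2);cv2.imwrite("pics/m4.png",H)
E
```

```text
wrist holder [ 552.5 -353.8   38. ]
[  23   32   44   39 1264] [323.75791139 242.3164557 ] [ 552.  -351.1   38. ]
```

View pics/m4.png

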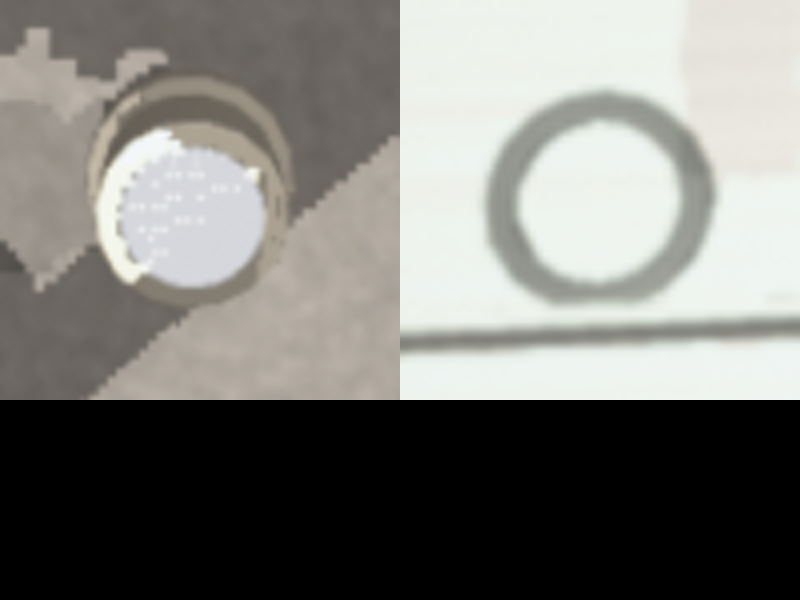

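Call:
apply_moves(
  rows=[
    [[-0.01,0.01,0.8,0,0.4],[-0.01,0.01,0.8,0,0.4],[0,0.01,0.8,0,0.4],[0,0.01,0.8,0,0.4],[0,0.01,0.8,0,0.4],[0,0,0.8,0,0.4],[0,0,0.6,0,0.4],[0,0,0.05,0,0.4]],
  ],
)

```text
time_s: 15.63
tool_pos: [550.0, -350.4, 7.1]
eef_rot: [[0.998, 0.069, -0.003], [0.069, -0.998, 0.003], [-0.003, -0.003, -1.0]]
force: [0.2, 0.1, 0.4]
finger_gap: 51.4
finger_force: 0.0
```

Call:
apply_moves(
  rows=[
    [[0,0,0,0,0.4],[0,0,0,0,0.6],[0,0,0,0,0.8],[0,0,0,0,1],[0,0,0,0,1],[0,0,0,0,1],[0,0,0,0,1],[0,0,0,0,1]],
  ],
)

```text
time_s: 16.3
tool_pos: [552.1, -352.8, 11.5]
eef_rot: [[0.998, 0.068, 0.002], [0.068, -0.998, -0.001], [0.002, 0.002, -1.0]]
force: [-0.0, 1.2, 6.8]
finger_gap: 31.6
finger_force: 56.9
```

Run:
```python
from h import *
s=read_state();print(s["tool_pos"],s["finger_gap"],s["finger_force"])
n=onz("top",144.07,219.5,40);print("nest",n)
t=np.radians(3.84);R=np.array([[np.cos(t),-np.sin(t)],[np.sin(t),np.cos(t)]])
print("in cabinet",R.T@(n[:2]-[550.5,171.6]))
D=np.load("t3.npy");print([pt("top",D,u,v) for u,v in((128,219),(160,219),(144,205),(144,234))])
```

```text
[ 552.05040354 -352.79475058   11.51687699] 31.601036583837907 56.896623889915645
nest [536.9 261.5  40. ]
in cabinet [-7.54882117 90.6089692 ]
[array([536.4, 290.4,  43.5]), array([538.2, 231.4,  41.5]), array([564.3, 263.3,  41.3]), array([509.5, 259.6,  39.4])]
```

Call:
apply_moves(
  rows=[
    [[0,0,-0.3,0,1],[0,0,-0.5,0,1],[0,0,-0.8,0,1],[0,0,-0.9,0,1],[0,0,-0.9,0,1],[0,0,-0.9,0,1],[0,-0.3,-0.9,0,1],[0,-0.6,-0.7,0,1]],
  ],
)

```text
time_s: 16.97
tool_pos: [550.1, -331.6, 160.4]
eef_rot: [[0.998, 0.067, 0.002], [0.067, -0.998, -0.003], [0.002, 0.003, -1.0]]
force: [0.3, 0.3, -0.6]
finger_gap: 31.7
finger_force: 56.1
```

Run:
```python
from h import *
s=read_state();w,_=capture("wrist");q,_=capture("scene");print(s["tool_pos"],s["finger_gap"],s["finger_force"],s["force"])
cv2.imwrite("pics/w5.png",w)
H=np.zeros((480,800,3),np.uint8);H[:480,:400]=cv2.resize(w[240:,220:420],(400,480));H[:480,400:]=cv2.resize(q[130:322,60:220],(400,480),interpolation=2);cv2.imwrite("pics/m5.png",H)
```

```text
[ 550.087374   -331.58242649  160.44010701] 31.73038739166821 56.072432454675436 [ 0.3239189   0.26227767 -0.55022601]
```

View pics/m5.png

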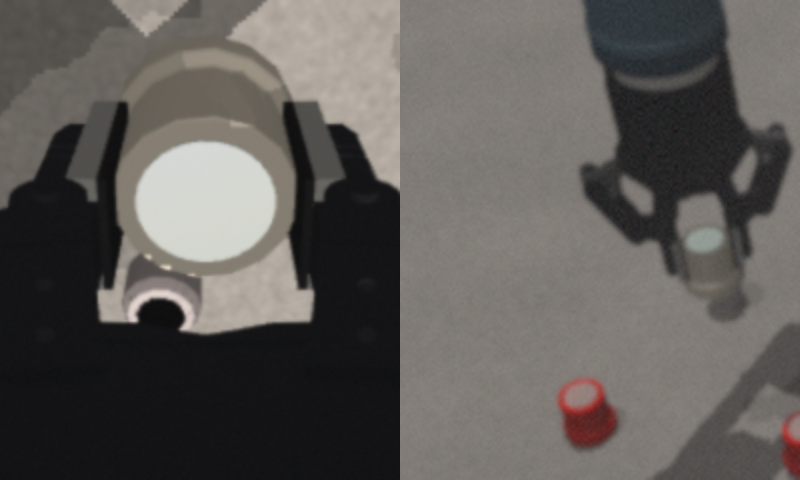

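The holder is held upright, with the lens at wrist pixel (323,340). I'll carry it round the front of the catch plate.

Call:
apply_moves(
  rows=[
    [[-0.1,-0.8,0,0,1],[-0.1,-1,0,0,1],[-0.1,-1,0,0,1],[-0.1,-1,0,0,1],[-0.1,-1,0,0,1],[-0.1,-1,0,0,1],[-0.1,-1,0,0,1],[-0.1,-1,0,0,1]],
  ],
)

```text
time_s: 17.73
tool_pos: [515.7, -135.8, 156.7]
eef_rot: [[0.998, 0.068, -0.001], [0.068, -0.998, 0.0], [-0.001, -0.0, -1.0]]
force: [1.3, -0.3, -1.0]
finger_gap: 31.8
finger_force: 56.2
```

Call:
apply_moves(
  rows=[
    [[-0.1,-1,0,0,1],[-0.1,-1,0,0,1],[-0.1,-1,0,0,1],[-0.1,-1,0,0,1],[-0.1,-1,0,0,1],[-0.1,-1,0,0,1],[-0.1,-1,0,0,1],[-0.1,-1,0,0,1]],
  ],
)

```text
time_s: 18.4
tool_pos: [482.3, 62.3, 156.9]
eef_rot: [[0.998, 0.068, -0.001], [0.068, -0.998, -0.0], [-0.001, 0.0, -1.0]]
force: [0.6, -0.4, -0.8]
finger_gap: 31.9
finger_force: 56.2
```

Call:
apply_moves(
  rows=[
    [[0,-1,0,0,1],[0,-1,0,0,1],[0,-1,0,0,1],[0,-1,0,0,1],[0,-1,0,0,1],[0,-1,0,0,1],[0,-0.6,0,0,1],[0,-0.3,0,0,1]],
  ],
)

```text
time_s: 19.07
tool_pos: [470.6, 235.1, 156.8]
eef_rot: [[0.998, 0.07, -0.001], [0.07, -0.998, 0.0], [-0.001, -0.0, -1.0]]
force: [0.7, 0.6, -0.4]
finger_gap: 31.7
finger_force: 56.2
```

Run:
```python
from h import *
s=read_state();w,_=capture("wrist");cv2.imwrite("pics/w6.png",w);p,_=capture("top");cv2.imwrite("pics/t6.png",p)
T=s["tool_pos"];print(T,s["finger_gap"],s["force"])
for uv in((323,340.5),(323.5,337.5)):
    h=wpt(*uv,T[2]+26.5,s);print("holder",h,s["eef_rot"].T@(h-T))
H=np.zeros((600,800,3),np.uint8);H[:600]=cv2.resize(w,(800,600));cv2.imwrite("pics/m6.png",H)
```

```text
[470.59571076 235.13107175 156.75653293] 31.69864983098169 [ 0.74444855  0.560267   -0.41383405]
holder [470.6 236.1 183.3] [  0.04593317  -0.97117567 -26.54334554]
holder [471.8 236.  183.3] [  1.23598561  -0.78739942 -26.54455376]
```

View pics/m6.png

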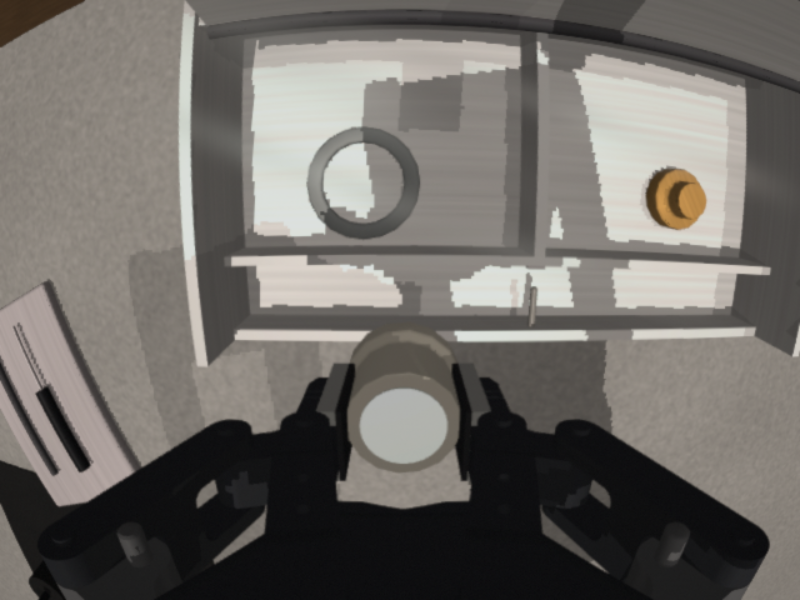

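Run:
```python
from h import *
s=read_state();T=s["tool_pos"];R=s["eef_rot"]
n=wpt(290.8,146.4,39,s);print("nest wrist",n)
for nn in(n,np.array([536.9,261.5,40])):
    print(R.T@(nn-np.array([471.2,236.0,0]))/25)
```

```text
nest wrist [535.9 261.8  39. ]
[ 2.65262219 -0.84779843 -1.56243442]
[ 2.69165091 -0.83301529 -1.60246213]
```

Call:
apply_moves(
  rows=[
    [[0.6,-0.2,0,0,1],[0.7,-0.2,0,0,1],[0.7,-0.2,0,0,1],[0.4,-0.15,0,0,1],[0.26,-0.09,0,0,1],[0,0,0.4,0,1],[0,0,0.4,0,1],[0,0,0.2,0,1]],
  ],
)

```text
time_s: 19.83
tool_pos: [534.3, 257.9, 129.9]
eef_rot: [[0.998, 0.068, -0.004], [0.068, -0.998, -0.001], [-0.004, 0.001, -1.0]]
force: [-0.4, 0.5, -0.7]
finger_gap: 31.6
finger_force: 56.2
```

Run:
```python
from h import *
s=read_state();w,_=capture("wrist");cv2.imwrite("pics/w7.png",w)
T=s["tool_pos"];print(T,s["force"], s["joint_pos"].round(2))
o=s["eef_rot"]@np.array([.65,-.9,0]);print("holder",T+o,"units to nest",s["eef_rot"].T@(np.array([536.4,261.6,0])-T-o)/25)
```

```text
[534.2948076  257.94042383 129.93115729] [-0.44384218  0.46477204 -0.74427163] [ 0.26  0.42  1.56 -0.    1.16  1.77]
holder [534.8824103  258.88234303 129.92779624] units to nest [ 0.08813811 -0.10915567  5.19670956]
```

Call:
apply_moves(
  rows=[
    [[0.03,-0.04,0.3,0,1],[0.03,-0.04,0.5,0,1],[0,0,0.5,0,1],[0,0,0.5,0,1],[0,0,0.5,0,1],[0,0,0.4,0,1],[0,0,0.15,0,1],[0,0,0,0,1]],
  ],
)

```text
time_s: 20.55
tool_pos: [536.6, 260.9, 59.9]
eef_rot: [[0.998, 0.068, -0.002], [0.068, -0.998, -0.001], [-0.002, 0.0, -1.0]]
force: [-0.5, -0.4, -0.5]
finger_gap: 31.9
finger_force: 56.2
```

Run:
```python
from h import *
s=read_state();w,_=capture("wrist");cv2.imwrite("pics/w8.png",w);p,_=capture("top");cv2.imwrite("pics/t8.png",p)
T=s["tool_pos"];print(T,s["force"])
o=s["eef_rot"]@np.array([.65,-.9,0]);print("holder",T+o,"units to nest",s["eef_rot"].T@(np.array([536.4,261.6,0])-T-o)/25)
H=np.zeros((500,800,3),np.uint8);H[:500,:400]=cv2.resize(w[200:450,220:420],(400,500),interpolation=2);H[:400,400:]=cv2.resize(p[180:260,104:184],(400,400),interpolation=2);cv2.imwrite("pics/m8.png",H)
```

```text
[536.5646035  260.93236496  59.92387916] [-0.45863866 -0.3824139  -0.46420622]
holder [537.15163443 261.8746449   59.92209098] units to nest [-0.02554105  0.00790364  2.39694826]
```

View pics/m8.png

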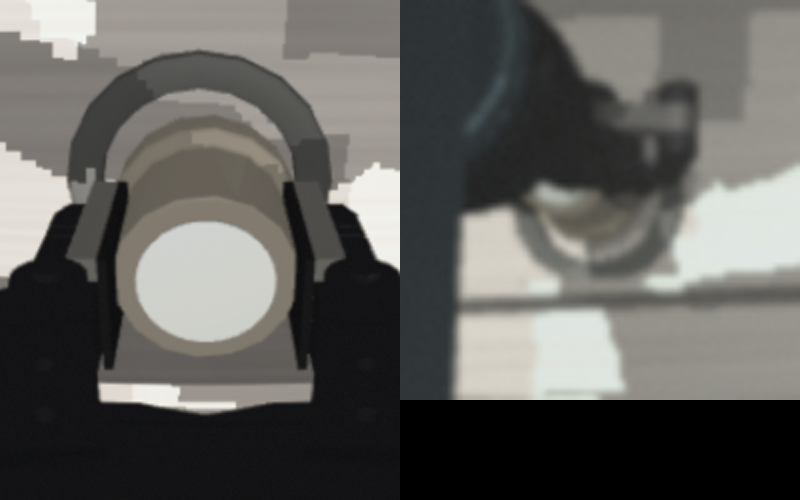

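The nest and foot are almost concentric; the ring sits about 1 mm to the left. Lowering with that correction.

Call:
apply_moves(
  rows=[
    [[-0.01,-0.04,0,0,1],[0,0,0.1,0,1],[0,0,0.1,0,1],[0,0,0.1,0,1],[0,0,0.1,0,1],[0,0,0.08,0,1],[0,0,0,0,1],[0,0,0,0,1]],
  ],
)

```text
time_s: 21.32
tool_pos: [537.0, 262.0, 48.8]
eef_rot: [[0.998, 0.068, -0.001], [0.068, -0.998, -0.0], [-0.001, 0.0, -1.0]]
force: [0.6, 1.1, -1.0]
finger_gap: 31.6
finger_force: 56.2
```

Call:
apply_moves(
  rows=[
    [[0,0,0.03,0,1],[0,0,0.03,0,1],[0,0,0,0,1],[0,0,0,0,1],[0,0,0,0,1],[0,0,0,0,1],[0,0,0,0,1],[0,0,0,0,1]],
  ],
)

```text
time_s: 21.98
tool_pos: [537.2, 262.1, 47.6]
eef_rot: [[0.998, 0.068, 0.0], [0.068, -0.998, 0.0], [0.0, -0.0, -1.0]]
force: [-0.6, 0.3, -0.6]
finger_gap: 32.0
finger_force: 56.2
```

Call:
apply_moves(
  rows=[
    [[0,0,0.04,0,1],[0,0,0.04,0,1],[0,0,0,0,1],[0,0,0,0,1],[0,0,0,0,1],[0,0,0,0,1],[0,0,0,0,1],[0,0,0,0,1]],
  ],
)

```text
time_s: 22.65
tool_pos: [537.3, 262.2, 46.5]
eef_rot: [[0.998, 0.068, 0.001], [0.068, -0.998, 0.0], [0.001, -0.0, -1.0]]
force: [-3.1, -0.5, 5.6]
finger_gap: 31.9
finger_force: 57.3
```

Call:
apply_moves(
  rows=[
    [[0,0,-0.02,0,0.9],[0,0,-0.02,0,0.6],[0,0,0,0,0.4],[0,0,0,0,0.4],[0,0,0,0,0.4],[0,0,-0.2,0,0.4],[0,0,-0.6,0,0.4],[0,0,-0.8,0,0.4]],
  ],
)

```text
time_s: 23.32
tool_pos: [535.8, 261.7, 85.6]
eef_rot: [[0.998, 0.068, -0.004], [0.068, -0.998, -0.001], [-0.004, 0.001, -1.0]]
force: [0.1, -0.3, -0.4]
finger_gap: 50.9
finger_force: 0.0
```

Call:
apply_moves(
  rows=[
    [[0,0,-1,0,0.4],[0,0,-1,0,0.4],[0,0,-1,0,0.4],[-0.6,0,-1,0,0.4],[-1,0,-1,0,0.4],[-1,0,-1,0,0.4],[-0.5,0,-1,0,0.6],[0,0,-1,0,1]],
  ],
)

```text
time_s: 23.98
tool_pos: [456.8, 256.8, 288.5]
eef_rot: [[0.998, 0.069, -0.001], [0.069, -0.998, 0.0], [-0.001, -0.0, -1.0]]
force: [0.4, 0.7, -0.8]
finger_gap: 28.0
finger_force: 0.0
```

Run:
```python
from h import *
s=read_state();w,_=capture("wrist");p,D=capture("top");q,_=capture("scene");np.save("t9.npy",D)
print(s["tool_pos"],s["force"],s["time_s"],s["joint_pos"].round(2))
H=np.zeros((500,800,3),np.uint8);H[:300,:400]=cv2.resize(w,(400,300));H[:400,400:]=cv2.resize(p[100:260,70:310],(400,267),interpolation=2)[:400].repeat(1,0) if 0 else np.pad(cv2.resize(p[100:280,70:310],(400,300),interpolation=2),((0,100),(0,0),(0,0)));cv2.imwrite("pics/m9.png",H)
```

```text
[456.80450269 256.78446639 288.50425574] [ 0.43846584  0.67781205 -0.80714754] 23.9833 [0.3  0.18 1.5  0.   1.47 1.8 ]
```

View pics/m9.png

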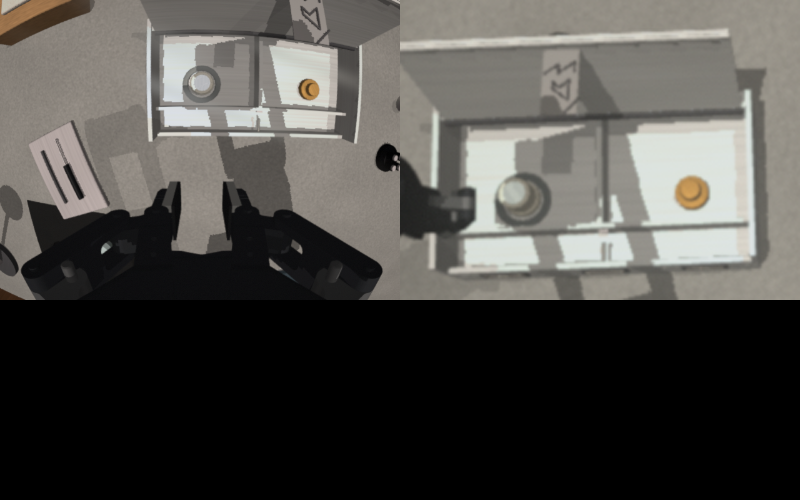

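The holder is standing in the nest, the knob is undisturbed and the flap is still open. Now I'll go over and behind the flap with the fingers shut.

Call:
apply_moves(
  rows=[
    [[0,0.2,-0.4,0,1],[0.4,0.4,-0.1,0,1],[0.7,0.5,0,0,1],[0.7,0.5,0,0,1],[0.8,0.5,0,0,1],[0.8,0.5,0,0,1],[0.8,0.5,0,0,1],[0.8,0.5,0,0,1]],
  ],
)

```text
time_s: 24.8
tool_pos: [592.3, 173.5, 297.7]
eef_rot: [[0.998, 0.067, -0.002], [0.067, -0.998, -0.001], [-0.002, 0.0, -1.0]]
force: [0.5, 0.4, -0.6]
finger_gap: -0.1
finger_force: 0.0
```

Call:
apply_moves(
  rows=[
    [[0.8,0.06,0,0,1],[0.8,0,0,0,1],[0.8,0,0,0,1],[0.8,0,0,0,1],[0.5,0,0,0,1],[0.2,0,0,0,1],[0,0,0,0,1],[0,0,0,0,1]],
  ],
)

```text
time_s: 25.47
tool_pos: [688.0, 179.9, 297.9]
eef_rot: [[0.998, 0.068, -0.002], [0.068, -0.998, -0.0], [-0.002, 0.0, -1.0]]
force: [-1.1, -0.0, -0.5]
finger_gap: 0.3
finger_force: 0.0
```

```bash
cat > rel.py <<'E'
from h import *
s=read_state();T=s["tool_pos"];c,n=.9978,.067;d=T[:2]-[620.3,176.3]
print("rel",(d[0]*c+d[1]*n).round(1),"caby",(-d[0]*n+d[1]*c).round(1),"z",T[2].round(1),s["force"].round(1),s["joint_pos"].round(2),s["time_s"],s["finger_gap"])
E
python3 rel.py
python3 - <<'E'
from h import *
D=np.load("t9.npy");u,v=np.meshgrid(range(80,300),range(100,150))
Q=np.array([pt("top",D,a,b) for a,b in zip(u.ravel(),v.ravel())]);Q=Q[(Q[:,2]>240)&(Q[:,2]<300)&(abs(Q[:,1]-240)<60)]
print(Q.mean(0),Q[:,0].max(),Q[:,2].max())
E
```

```text
rel 67.8 caby -0.9 z 297.9 [-1.1 -0.  -0.5] [ 0.1   0.54  0.96 -0.    1.65  1.6 ] 25.4667 0.28568494601406574Traceback (most recent call last):
  File "<stdin>", line 3, in <module>
  File "h.py", line 7, in pt
    m,d=ray(cam,u,v);P=np.array(m["pose"]);return (P[:3,:3]@(d*D[int(v),int(u)])+P[:3,3]).round(1)
        ~~~^^^^^^^^^
  File "h.py", line 4, in ray
    m=camera_model(cam);f=240/np.tan(np.radians(m["vertical_fov"]/2))
ValueError: time passes only in moves, steps and waits
```

Call:
apply_moves(
  rows=[
    [[0,0,0.3,0,1],[0,0,0.5,0,1],[0,0,0.5,0,1],[0,0,0.5,0,1],[0,0,0.4,0,1],[0,0,0.3,0,1],[0,0,0,0,1],[0,0,0,0,1]],
  ],
)

```text
time_s: 26.13
tool_pos: [687.7, 180.7, 236.4]
eef_rot: [[0.998, 0.068, -0.001], [0.068, -0.998, -0.0], [-0.001, 0.0, -1.0]]
force: [-0.4, 0.4, 0.9]
finger_gap: 0.3
finger_force: 0.0
```

Call:
apply_moves(
  rows=[
    [[-0.2,0,0,0,1],[-0.2,0,0,0,1],[-0.2,0,0,0,1],[-0.2,0,0,0,1],[-0.2,0,0,0,1],[-0.25,0,0,0,1],[-0.25,0,0,0,1],[-0.25,0,0,0,1]],
  ],
)

```text
time_s: 26.8
tool_pos: [644.2, 177.7, 237.1]
eef_rot: [[0.998, 0.068, 0.002], [0.068, -0.998, 0.0], [0.002, -0.0, -1.0]]
force: [2.9, 1.0, 2.2]
finger_gap: -0.4
finger_force: 1.1
```

```bash
python3 rel.py
```

```text
rel 23.9 caby -0.2 z 237.1 [2.9 1.  2.2] [ 0.1   0.47  1.21 -0.    1.46  1.61] 26.8 -0.42961750183925
```

Call:
apply_moves(
  rows=[
    [[-0.22,0,0,0,1],[-0.22,0,0,0,1],[-0.22,0,0,0,1],[-0.22,0,0,0,1],[-0.22,0,0.02,0,1],[-0.22,0,0.04,0,1],[-0.22,0,0.06,0,1],[-0.22,0,0.06,0,1]],
  ],
)

```text
time_s: 27.47
tool_pos: [599.9, 174.7, 232.0]
eef_rot: [[0.998, 0.068, 0.0], [0.068, -0.998, 0.0], [0.0, -0.0, -1.0]]
force: [2.0, 0.1, 2.8]
finger_gap: 0.3
finger_force: 1.2
```

```bash
python3 rel.py
```

```text
rel -20.4 caby -0.2 z 232.0 [2.  0.1 2.8] [0.11 0.39 1.34 0.   1.41 1.61] 27.4667 0.3008545152876938
```

Call:
apply_moves(
  rows=[
    [[-0.2,0,0.05,0,1],[-0.2,0,0.05,0,1],[-0.2,0,0.06,0,1],[-0.19,0,0.07,0,1],[-0.19,0,0.07,0,1],[-0.18,0,0.08,0,1],[-0.18,0,0.09,0,1],[-0.18,0,0.1,0,1]],
  ],
)

```text
time_s: 28.13
tool_pos: [562.1, 172.1, 217.7]
eef_rot: [[0.998, 0.068, -0.0], [0.068, -0.998, 0.0], [-0.0, -0.0, -1.0]]
force: [1.2, -0.4, 2.9]
finger_gap: 0.3
finger_force: 1.1
```

Call:
apply_moves(
  rows=[
    [[-0.18,0,0.1,0,1],[-0.18,0,0.11,0,1],[-0.17,0,0.12,0,1],[-0.17,0,0.13,0,1],[-0.16,0,0.13,0,1],[-0.16,0,0.14,0,1],[-0.15,0,0.15,0,1],[-0.15,0,0.16,0,1]],
  ],
)

```text
time_s: 28.8
tool_pos: [529.2, 169.8, 191.5]
eef_rot: [[0.998, 0.068, -0.0], [0.068, -0.998, -0.0], [-0.0, 0.0, -1.0]]
force: [0.0, 0.0, 2.8]
finger_gap: -0.1
finger_force: 1.3
```

```bash
python3 rel.py
```

```text
rel -91.3 caby -0.4 z 191.5 [0.  0.  2.8] [ 0.11  0.3   1.58 -0.    1.26  1.61] 28.8 -0.07746827608601135
```

Call:
apply_moves(
  rows=[
    [[-0.15,0,0.16,0,1],[-0.14,0,0.17,0,1],[-0.13,0,0.17,0,1],[-0.13,0,0.17,0,1],[-0.12,0,0.17,0,1],[-0.11,0,0.18,0,1],[-0.1,0,0.18,0,1],[-0.1,0,0.18,0,1]],
  ],
)

```text
time_s: 29.47
tool_pos: [504.8, 168.2, 156.8]
eef_rot: [[0.998, 0.068, -0.0], [0.068, -0.998, -0.0], [-0.0, 0.0, -1.0]]
force: [-1.1, 0.2, 2.3]
finger_gap: 0.4
finger_force: 1.4
```

Call:
apply_moves(
  rows=[
    [[-0.09,0,0.18,0,1],[-0.08,0,0.18,0,1],[-0.07,0,0.18,0,1],[-0.06,0,0.18,0,1],[-0.05,0,0.17,0,1],[-0.04,0,0.15,0,1],[-0.04,0,0.12,0,1],[-0.02,0,0.1,0,1]],
  ],
)

```text
time_s: 30.13
tool_pos: [493.7, 167.4, 125.3]
eef_rot: [[0.998, 0.068, -0.001], [0.068, -0.998, -0.0], [-0.001, 0.0, -1.0]]
force: [-1.4, 0.4, 3.3]
finger_gap: 0.4
finger_force: 1.4
```

```bash
python3 rel.py
```

```text
rel -127.0 caby -0.4 z 125.3 [-1.4  0.4  3.3] [0.11 0.31 1.75 0.   1.09 1.62] 30.1333 0.37883281600261337
```

Call:
apply_moves(
  rows=[
    [[-0.1,0,0.1,0,1],[-0.1,0,0.1,0,1],[-0.1,0,0.12,0,1],[-0.1,0,0.12,0,1],[-0.1,0,0.12,0,1],[-0.1,0,0.12,0,1],[0,0,0.1,0,1],[0,0,0.08,0,1]],
  ],
)

```text
time_s: 30.8
tool_pos: [478.2, 166.4, 103.8]
eef_rot: [[0.998, 0.068, -0.002], [0.068, -0.998, -0.0], [-0.002, 0.0, -1.0]]
force: [1.0, -0.1, 3.1]
finger_gap: 0.2
finger_force: 1.4
```

Call:
apply_moves(
  rows=[
    [[0,0,0.08,0,1],[0,0,0.08,0,1],[0,0,0.08,0,1],[0,0,0.08,0,1],[0,0,0.06,0,1],[0,0,0.04,0,1],[0,0,0,0,1],[0,0,0,0,1]],
  ],
)

```text
time_s: 31.47
tool_pos: [478.4, 166.4, 93.5]
eef_rot: [[0.998, 0.068, -0.001], [0.068, -0.998, -0.0], [-0.001, 0.0, -1.0]]
force: [-2.9, 0.2, 2.1]
finger_gap: 0.1
finger_force: 1.4
```

```bash
python3 rel.py
```

```text
rel -142.2 caby -0.4 z 93.5 [-2.9  0.2  2.1] [0.11 0.32 1.82 0.   1.   1.62] 31.4667 0.11136163884884717
```

Call:
apply_moves(
  rows=[
    [[0,0,0.04,0,1],[0,0,0.04,0,1],[0,0,0.04,0,1],[0,0,0.04,0,1],[0,0,0.03,0,1],[0,0,0.02,0,1],[0,0,0,0,1],[0,0,0,0,1]],
  ],
)

```text
time_s: 32.13
tool_pos: [479.0, 166.5, 88.5]
eef_rot: [[0.998, 0.068, -0.0], [0.068, -0.998, 0.0], [-0.0, -0.0, -1.0]]
force: [-3.0, -0.6, 3.5]
finger_gap: -0.1
finger_force: 2.2
```

Call:
apply_moves(
  rows=[
    [[0,0,0.02,0,1],[0,0,0.02,0,1],[0,0,0,0,1],[0,0,0,0,1],[0,0,0,0,1],[0,0,0,0,1],[0,0,0,0,1],[0,0,0,0,1]],
  ],
)

```text
time_s: 32.8
tool_pos: [479.0, 166.5, 87.9]
eef_rot: [[0.998, 0.068, 0.0], [0.068, -0.998, 0.0], [0.0, -0.0, -1.0]]
force: [-4.4, 0.0, 6.9]
finger_gap: -0.1
finger_force: 3.7
```

Call:
apply_moves(
  rows=[
    [[0,0,0.02,0,1],[0,0,0.01,0,1],[0,0,0,0,1],[0,0,0,0,1],[0,0,0,0,1],[0,0,0,0,1],[0,0,0,0,1],[0,0,0,0,1]],
  ],
)

```text
time_s: 33.47
tool_pos: [479.0, 166.4, 87.4]
eef_rot: [[0.998, 0.068, 0.0], [0.068, -0.998, -0.0], [0.0, 0.0, -1.0]]
force: [-4.6, -0.4, 9.6]
finger_gap: 0.1
finger_force: 4.9
```

Call:
apply_moves(
  rows=[
    [[0,0,0.02,0,1],[0,0,0.01,0,1],[0,0,0,0,1],[0,0,0,0,1],[0,0,0,0,1],[0,0,0,0,1],[0,0,0,0,1],[0,0,0,0,1]],
  ],
)

```text
time_s: 34.13
tool_pos: [479.1, 166.5, 87.0]
eef_rot: [[0.998, 0.068, 0.001], [0.068, -0.998, 0.0], [0.001, 0.0, -1.0]]
force: [-5.8, -0.4, 11.6]
finger_gap: 0.1
finger_force: 6.1
```

Call:
apply_moves(
  rows=[
    [[0,0,0.02,0,1],[0,0,0.01,0,1],[0,0,0,0,1],[0,0,0,0,1],[0,0,0,0,1],[0,0,0,0,1],[0,0,0,0,1],[0,0,0,0,1]],
  ],
)

```text
time_s: 34.8
tool_pos: [479.1, 166.4, 86.5]
eef_rot: [[0.998, 0.068, 0.001], [0.068, -0.998, -0.0], [0.001, 0.0, -1.0]]
force: [-6.3, -1.6, 15.0]
finger_gap: 0.5
finger_force: 7.3
```

Call:
apply_moves(
  rows=[
    [[0,0,-0.2,0,1],[0,0,-0.3,0,1],[0,0,-0.5,0,1],[-0.2,0,-0.8,0,1],[-0.5,0,-0.8,0,1],[-0.6,0,-0.8,0,1],[-0.8,0,-0.8,0,1],[-0.8,0,-0.5,0,1]],
  ],
)

```text
time_s: 35.47
tool_pos: [407.8, 161.5, 205.0]
eef_rot: [[0.998, 0.068, 0.004], [0.068, -0.998, 0.0], [0.004, -0.0, -1.0]]
force: [-0.2, -0.0, 0.4]
finger_gap: -0.0
finger_force: 0.0
```

Call:
apply_moves(
  rows=[
    [[-0.5,0,0,0,1],[0,0,0,0,1],[0,0,0,0,1],[0,0,0,0,1],[0,0,0,0,1],[0,0,0,0,1],[0,0,0,0,1],[0,0,0,0,1]],
  ],
)

```text
time_s: 36.13
tool_pos: [394.5, 160.6, 202.4]
eef_rot: [[0.998, 0.068, -0.001], [0.068, -0.998, -0.0], [-0.001, 0.0, -1.0]]
force: [0.0, 0.8, -0.7]
finger_gap: 0.0
finger_force: 0.0
```

```bash
cat > chk.py <<'E'
from h import *
D=capture("scene")[1];d0=np.load("scene0.npy");print(abs(D-d0)[185:290,350:520].mean(),(abs(D-d0)>12)[170:300,330:540].sum())
m=[(b,a) for b in range(195,240,4) for a in range(380,500,10)]
print(np.mean([pt("scene",D,a,b)[2] for b,a in m]),np.mean([pt("scene",d0,a,b)[2] for b,a in m]))
E
python3 - <<'E'
exec(open("chk.py").read().replace("m=[(b","m=[(b",1))
print(read_state()["tool_pos"],read_state()["time_s"],read_state()["force"])
E
```

```text
11.212757 235
99.32777777777778 99.13749999999999
[394.4222101  160.58600209 202.45098788] 36.1833 [ 0.38923694 -0.79284505  0.56796178]
```

Call:
apply_moves(
  rows=[
    [[-0.5,0,0,0,1],[0,0,0,0,1],[0,0,0,0,1],[0,0,0,0,1],[0,0,0,0,1],[0,0,0,0,1],[0,0,0,0,1],[0,0,0,0,1]],
  ],
)

```text
time_s: 36.85
tool_pos: [381.9, 159.8, 202.8]
eef_rot: [[0.998, 0.068, -0.0], [0.068, -0.998, -0.0], [-0.0, 0.0, -1.0]]
force: [-0.5, 0.5, 0.4]
finger_gap: 0.2
finger_force: 0.0
```

```bash
python3 chk.py && python3 -c "from cell import job_done;print(job_done())"
```

```text
11.182771 230
99.30694444444445 99.13749999999999
the job is handed in; nothing more can be done
None
```

The white holder stands in the ring nest, the flap is latched shut (its height matches the start to 0.2 mm), the most force I read while pushing it was about 16 N, and the job was handed in at about 37 s.

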